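# Draw the citrus reamer from its stand and hold it level over the ramekin

### The arm

A 6-joint arm with a two-finger parallel gripper is mounted at the origin on the work surface. World frame = base frame: x ahead of the robot, y to its left, z up, the work surface at z = 0. Lengths are in mm, angles in rad, forces in N, time in s.
With the tool pointing down it reaches from about 325 to 875 mm from the base axis. Payload 4.4 kg.
Tool frame: the origin (TCP) lies on the centre line of the jaws, within the pads' length; the fingertips stand ahead of it and the grasp point (between the pads) lies 6 mm ahead of it (ctrl.tcp_to_tips is the z of the fingertips in the tool frame, in mm); z points along the fingers, y is the direction in which the jaws open and shut (so a half turn about z gives the same grasp; the last joint's range is limited). The gripper opens to 85 mm and grips with 20 to 120 N. Pads are 22 mm wide; open, the fingers measure 114 mm over their backs; the gripper's body (76 mm by 85 mm) begins 54 mm behind the grasp point. The pads swing forward as they close: fully open they stand 13 mm farther back than shut.
Start: joints at [-1.448, 0.207, 1.542, -0, 1.393, -0.15], TCP at [155.463, -553.587, 235.782] pointing down, gripper open.
Joint ranges: [-2.73, 2.73], [-0.86, 2.22], [0.23, 2.46], [-1.11, 4.25], [0.08, 2.63], [-2.82, 2.82]. Speed limits (rad/s): [2.79, 2.79, 3.14, 3.14, 3.14, 3.14].

### API

Orientations are given as a 3x3 rotation matrix whose columns are the frame's x, y, z axes.
In Python, from plant import ctrl, sensors, optics gives the robot as it stands. Calls block until the motion is done:
- ctrl.move_ptp(position, orientation): joint-space move of the TCP to a pose.
- ctrl.move_l(position, rot=None, vel=150, threshold=None): straight line of the TCP; rot=None keeps the orientation; vel is the mean speed in mm/s. With threshold (N) it stops when the force on the tool has changed by that much, and returns True; else False.
- ctrl.set_joints(angles): joint-space move.
- ctrl.gripper_to(opening, force=None): finger opening in mm; force is the grip in N (None keeps the last); returns when the fingers have stopped.
- ctrl.hold(seconds).
- ctrl.solve_ik(position, orientation): joint angles nearest the present ones, or None.
- sensors.read_state(): the state.
- optics.grab_frame(name): name is "side" or "top"; returns (picture, depth): 480x640x3 uint8, red, green, blue; 480x640 float32, mm along the optical axis (not along the pixel's ray), 0 where there is no reading.
- optics.camera_params(name): a dict with "mtx" (3x3 intrinsics, pixels), "R" (3x3) and "t" (3): a world point X has camera coordinates R X + t. Camera axes: x right, y down, z forward; pixel columns grow to the right and rows downward; lengths in mm; the calibration is good to about 2 mm. A picture is of the moment at which its call begins. camera_params takes no time and is no camera call.
A pose or a line that the arm cannot do raises ctrl.MotionError and nothing moves.
- ctrl.finish_job(): hands the job in, once; it reports no verdict.
The state is a dict: "t": time; "q": joint angles; "qvel": joint speeds; "tau": joint torques, N m; "eef_pos": TCP position; "eef_rot": TCP orientation; "force": force on the tool from outside, world axes, zero at the start; "wrist_torque": the same for the moment, N m; "grip_width": finger opening in mm.
Only numpy, scipy, OpenCV 4.12 (cv2) and the standard library are available. Lean on these libraries where they do the work, as an engineer would, in place of code of your own. Each camera call takes 0.05 s, during which the arm holds its last target. There are 200 camera calls.

### The job

Pull the wooden citrus reamer (the one with the ridged cone-shaped head) up out of the utensil stand, turn it level, and hold it raised at least 15 cm above the counter with the middle of its ridged head over the mouth of the coral ramekin, ready for the pips to be brushed off. Finish still holding it there in the gripper, still and touching nothing else; do not put it down. Leave the other two utensils in the stand and do not shove the ramekin, pie dish or scale.

Things in the scene. Friction and masses are not known exactly. Their poses are not given: they have to be found in the camera images.
- reamer: Wooden citrus reamer, 80 g, hangs head down in one of the stand's 3 holes (varies), its collar on the plate. Origin: centre of the underside of its 60 mm round collar, 6 mm thick; +z along its axis to the handle's end (up at the start). On -z: ridged cone head, 43 mm wide at the collar, tip at z = -58 mm. On +z: straight round handle, 28 mm diameter from z = 28 to 82, end at 95 mm.
- reamer_head (a point): Middle of the reamer's ridged head, on its axis, 28 mm from the origin on -z (83 mm from reamer_grip).
- reamer_grip (a point): Middle of the straight part of the reamer's handle, on its axis, 55 mm from the origin on +z; a good place to grip (28 mm wide, any direction around it).
- stand: Fixed stainless utensil stand: tray 104 x 276 mm and, on four posts, a 6 mm plate 100 x 270 mm, top 78 mm above the counter, with three 50 mm holes at y = -90, 0 and +90 mm along its own y axis (the row). Origin: centre of its underside on the counter, z up. The reamer must rise 58 mm for its tip to clear the plate.
- ramekin: Coral ceramic ramekin, open round cup, 92 mm outer and 84 mm inner diameter at the rim, 50 mm high, loose, 250 g, standing on the counter. Origin: centre of its underside.
- muddler: Another light wooden utensil hanging in the stand by a like collar: plain cylindrical head of 36 mm diameter, straight slim handle of 20 mm diameter ending 77 mm above the collar's underside. To be left alone. Origin as the reamer's.
- dipper: Third light wooden utensil hanging in the stand: grooved honey-dipper head of 34 mm diameter, thin 12 mm handle with a 24 mm ball whose top is 84 mm above the collar's underside. To be left alone. Origin as the reamer's.
- pie_dish: Clear glass pie dish, 236 mm diameter, 38 mm high, on the robot's right. Origin: centre of its underside.
- scale: Gray plastic kitchen scale with a blank dial, 190 x 150 mm, 68 mm high, on the robot's left. Origin: centre of its underside.
Things that resemble listed ones, but are neither listed nor needed, are in the scene too. Of the things that look like the ramekin, take the one that is nearest to the robot's base at the start.

How it is judged (in metres and radians):
On the way, in this order (a step that is already met when the one before it is completed fails the run):
1. the gripper has drawn the reamer out, its head clear above the stand's plate (contact force between the fingers and reamer above 1 N and height (world z) of reamer above 0.14 m and height (world z) of reamer_head above 0.11 m and contact force between reamer and stand below 0.2 N), for 0.1 s.
2. the held reamer has been turned level (contact force between the fingers and reamer above 1 N and angle between reamer's own z axis and vertical between 1.134 and 2.007 rad), for 0.1 s.
At the end, for the whole second after the job is handed in: Fingers hold the still reamer (over 1 N), axis within 25 degrees of level, collar at least 140 mm and head middle at least 130 mm above the counter, head middle within 40 mm (from above) of the upright ramekin's centre, touching no stand, utensil or ramekin (all of step 2 and height (world z) of reamer above 0.14 m and height (world z) of reamer_head above 0.13 m and horizontal distance between reamer_head and ramekin below 0.04 m and linear speed of reamer below 0.03 m/s and contact force between reamer and stand below 0.2 N and contact force between reamer and ramekin below 0.2 N and contact force between reamer and muddler below 0.2 N and contact force between reamer and dipper below 0.2 N and angle between ramekin's own z axis and vertical below 0.1 rad); the arm keeps its last pose, push and grip.
It fails at once if another utensil of the stand is displaced by more than 30 mm (distance of any of muddler, dipper from where it was at the start of the episode above 0.03 m).
It fails at once if the ramekin, the pie dish or the scale is displaced by more than 30 mm (distance of any of pie_dish, scale, ramekin from where it was at the start of the episode above 0.03 m).
It also fails if it takes over 42 s, if anything falls off the work surface, if the arm or the gripper's body presses on something with over 40 N, if the wrist force passes 120 N, or if a joint passes its speed limit or range.

## Working session

There is one attempt and no reset: what is moved stays moved. The work goes in short steps, each a Python script; the robot and the scene stay as the last script left them, time stands still between calls to the robot, and variables do not carry over. Pictures are saved under pics/ and viewed, about 8 in all and at most 12, crops included, and the job is handed in when it is done.

```bash
ls; mkdir -p pics; cat > h.py <<'E'
import numpy as np, cv2
from plant import ctrl, sensors, optics
def grab(n,f):
    p,d=optics.grab_frame(n); cv2.imwrite(f'pics/{f}.png',p[:,:,::-1]); np.savez(f'pics/{f}.npz',p=p,d=d); return p,d
def cloud(n,d):
    c=optics.camera_params(n); K=np.array(c['mtx']);R=np.array(c['R']);t=np.array(c['t']).ravel()
    v,u=np.mgrid[:480,:640]
    r=np.stack([(u-K[0,2])/K[0,0],(v-K[1,2])/K[1,1],np.ones_like(u,float)],-1)*d[...,None]
    return (r-t)@R
def proj(n,X):
    c=optics.camera_params(n); x=np.array(c['mtx'])@(np.array(c['R'])@np.array(X)+np.array(c['t']).ravel()); return x[:2]/x[2]
E
python3 - <<'E'
from h import *
for n in('top','side'):
    grab(n,n+'0'); c=optics.camera_params(n); print(n,-np.array(c['R']).T@np.array(c['t']).ravel())
print(ctrl.tcp_to_tips, sensors.read_state()['t'])
E
```

```text
pics
top [ 400.9696655    34.24174586 1625.9527547 ]
side [  230.72535493 -1166.19387101   829.97270479]
25.0 0.1
```

View pics/top0.png

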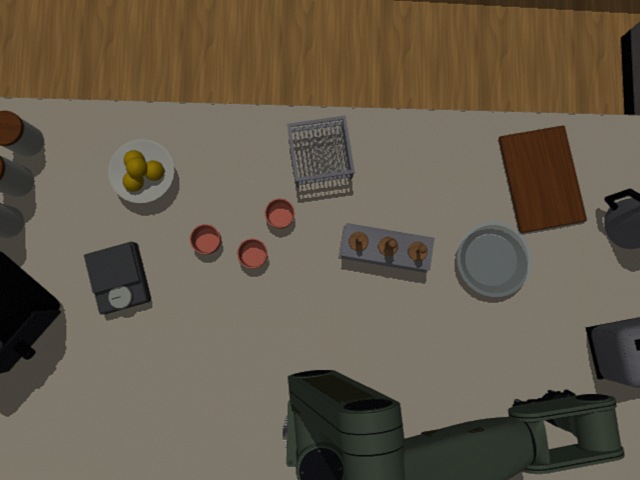

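View pics/side0.png

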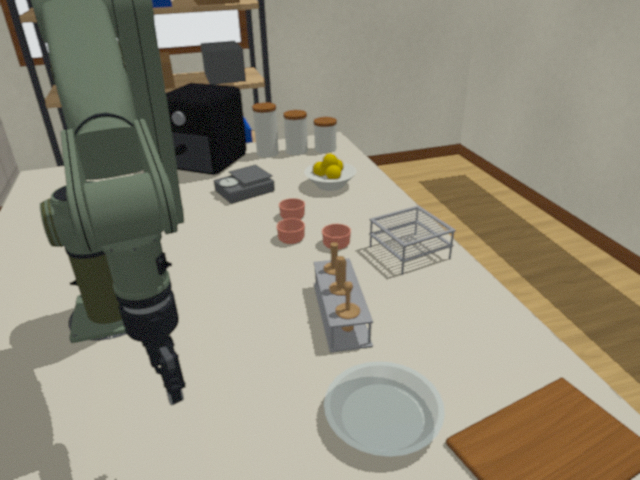

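The top view shows three utensils in the stand at about (359,241), (388,246) and (418,251), and three coral cups at (206,240), (253,254) and (280,214). In the side view the middle utensil, near (341,275), looks thickest. Next I'll measure these and zoom in.

```bash
python3 - <<'E'
from h import *
T=np.load('pics/top0.npz');S=np.load('pics/side0.npz')
P=cloud('top',T['d']); hsv=cv2.cvtColor(T['p'],cv2.COLOR_RGB2HSV)
m=((hsv[...,0]<8)|(hsv[...,0]>172))&(hsv[...,1]>110)&(P[...,2]>3)&(P[...,2]<70)
n,l,s,c=cv2.connectedComponentsWithStats(m.astype(np.uint8))
for i in range(1,n):
    if s[i,4]>150:
        q=P[(l==i)&(P[...,2]>44)]
        if len(q)<8: continue
        ctr,r=cv2.minEnclosingCircle(q[:,:2].astype(np.float32)); print('cup',c[i],s[i,4],ctr,r,np.hypot(*ctr),'z',np.percentile(q[:,2],90))
x,y,z=P[...,0],P[...,1],P[...,2]
w=slice(215,280),slice(330,445)
Pw=P[w]; 
pl=Pw[(abs(Pw[...,2]-78)<5)]; print('plate',cv2.minAreaRect(pl[:,:2].astype(np.float32)))
for lo,hi in((81,90),(105,185)):
  mm=((Pw[...,2]>lo)&(Pw[...,2]<hi)).astype(np.uint8); n,l,s,c=cv2.connectedComponentsWithStats(mm)
  for i in range(1,n):
    if s[i,4]>4: q=Pw[l==i]; print(lo,c[i]+[330,215],s[i,4],q.mean(0),np.ptp(q,axis=0),q[:,2].max())
P=cloud('side',S['d']);w=slice(230,350),slice(300,390);Pw=P[w]
for lo,hi in((115,158),):
  mm=((Pw[...,2]>lo)&(Pw[...,2]<hi)).astype(np.uint8); n,l,s,c=cv2.connectedComponentsWithStats(mm)
  for i in range(1,n):
    if s[i,4]>4: q=Pw[l==i]; print('side',c[i]+[300,230],s[i,:],q.mean(0),np.ptp(q,axis=0),q[:,2].max())
a=cv2.resize(S['p'][225:355,290:400],None,fx=4,fy=4,interpolation=2)
b=cv2.resize(T['p'][215:280,330:445],None,fx=3,fy=3,interpolation=2)
im=np.zeros((520,800,3),np.uint8);im[:520,:440]=a;im[:195,445:790]=b;cv2.imwrite('pics/z.png',im[:,:,::-1])
E
```

```text
cup [279.11460259 212.60628466] 541 (659.4777221679688, 132.55380249023438) 45.34994888305664 672.6673595399681 z 53.78238239183021
cup [204.76157804 238.56603774] 583 (574.826904296875, 357.2900695800781) 45.62907791137695 676.8176739152619 z 51.91396778564338
cup [251.58614565 253.11900533] 563 (533.7987670898438, 212.71694946289062) 44.839385986328125 574.6212877499712 z 53.57902687626413
plate ((560.4003295898438, -195.5166778564453), (270.3045959472656, 100.91924285888672), 81.4842300415039)
81 [349.27272727 226.90909091] 11 [615.6236926  -80.32423692  82.96575716] [18.74708409 15.27465619  5.69772753] 86.7873974414918
81 [376.90909091 229.45454545] 11 [ 609.65953928 -163.41547905   83.93046632] [ 8.6255923  18.33058129  7.47399734] 88.59571559650293
81 [357.17204301 241.66666667] 186 [ 571.47972532 -104.48704535   84.21004083] [57.50111262 62.83237269  8.83154238] 89.87633569337967
81 [385.7245509  246.71856287] 167 [ 558.13854305 -190.17576445   84.49294429] [72.9492546  57.36817895  8.56958373] 89.60724055148123
81 [385.83333333 234.        ] 6 [ 596.78887049 -190.67500007   
[... 1539 characters left out ...]
7.97658715 -191.85058078  157.3585135 ] [26.55193216 27.34236589 71.05830076] 176.31419959600842
105 [421.37288136 249.20338983] 59 [ 546.04567829 -282.19656087  154.54714281] [22.95154042 21.42070675 59.95101647] 170.08853072465575
side [333.46218487 249.85714286] [ 30  12   8  17 119] [ 572.52176919 -110.74909935  139.07510714] [20.00541141 20.04905195 41.70373073] 157.04975809869865
side [340.06707317 271.12804878] [ 35  33  11  17 164] [ 558.29833949 -204.46093163  136.71851685] [24.03811561 17.4319824  42.27508692] 157.79157618812377
side [347.22330097 290.15533981] [ 43  52  10  18 103] [ 546.33258939 -289.27625362  142.09243784] [20.99478058 21.82867032 42.74568446] 157.87162918620663
```

View pics/z.png

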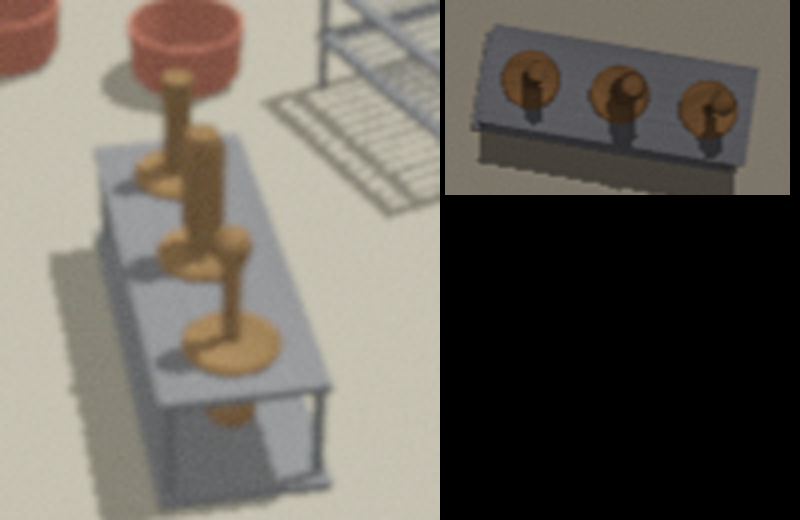

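The zoomed view confirms it: the thick handle at the middle hole is the reamer, measured 26–27 mm wide with its top at about 175. The slim one on the left is the muddler and the ball-ended one on the right is the dipper. The target is the cup nearest the base, at (534,213), 575 mm away with radius 45. Next I'll check IK for a top-down grasp and level end poses.

```bash
cat >> h.py <<'E'
GR=np.array([558.3,-193,0]); CUP=np.array([533.8,212.7,0])
_r=np.array([.143,.99,0]);_r/=np.linalg.norm(_r)
def Rdown(s):
    z=np.array([0,0,-1.]); y=s*np.cross(z,_r); return np.c_[np.cross(y,z),y,z]
def Rlev(yaw,roll,tilt=0):
    z=np.array([np.cos(yaw)*np.cos(tilt),np.sin(yaw)*np.cos(tilt),-np.sin(tilt)])
    y=np.array([-np.sin(yaw),np.cos(yaw),0]);x=np.cross(y,z)
    return np.c_[x*np.cos(roll)+y*np.sin(roll),-x*np.sin(roll)+y*np.cos(roll),z]
E
python3 - <<'E'
from h import *
np.set_printoptions(precision=2,suppress=True)
for s in(1,-1):
  for z in(139,215,320): print(s,z,ctrl.solve_ik(GR+[0,0,z],Rdown(s)))
for yaw in np.radians([-60,-20,21.7,60,90,120]):
  for roll in(0,np.pi/2,np.pi,-np.pi/2):
    for tilt in (0,.2):
      for h in(230,300):
        R=Rlev(yaw,roll,tilt); q=ctrl.solve_ik(CUP+[0,0,h]-89*R[:,2],R)
        if q is not None: print(np.degrees(yaw).round(),round(roll,2),tilt,h,np.array(q))
E
```

```text
1 139 [-0.48  0.33  1.59 -0.    1.22 -0.34]
1 215 [-0.48  0.26  1.52 -0.    1.36 -0.34]
1 320 [-0.48  0.19  1.39 -0.    1.56 -0.34]
-1 139 [-0.48  0.33  1.59 -0.    1.22  2.81]
-1 215 [-0.48  0.26  1.52 -0.    1.36  2.81]
-1 320 [-0.48  0.19  1.39 -0.    1.56  2.81]
60.0 0 0 230 [-0.62  0.38  2.21  1.48  1.62  2.12]
60.0 0 0 300 [-0.62  0.17  2.22  1.5   1.64  2.31]
60.0 0 0.2 230 [-0.6   0.15  2.22  1.38  1.48  2.35]
60.0 0 0.2 300 [-0.6  -0.02  2.19  1.36  1.52  2.54]
60.0 1.57 0 230 [-0.62  0.38  2.21  1.48  1.62 -2.59]
60.0 1.57 0 300 [-0.62  0.17  2.22  1.5   1.64 -2.4 ]
60.0 1.57 0.2 230 [-0.6   0.15  2.22  1.38  1.48 -2.37]
60.0 1.57 0.2 300 [-0.6  -0.02  2.19  1.36  1.52 -2.17]
60.0 3.14 0 230 [-0.62  0.38  2.21  1.48  1.62 -1.02]
60.0 3.14 0 300 [-0.62  0.17  2.22  1.5   1.64 -0.83]
60.0 3.14 0.2 230 [-0.6   0.15  2.22  1.38  1.48 -0.8 ]
60.0 3.14 0.2 300 [-0.6  -0.02  2.19  1.36  1.52 -0.6 ]
60.0 -1.57 0 230 [-0.62  0.38  2.21  1.48  1.62  0.55]
60.0 -1.57 0 300 [-0.62  0.17  2.22  1.5   1.64  0.74]
60.0 -1.57 0.2 230 [-0.6   0.15  2.22  1.38  1.48  0.78]
60.0 -1.57 0.2 300
[... 1098 characters left out ...]
 1.2   1.02  2.23  2.53]
120.0 1.57 0 230 [-0.3   0.9   1.2   1.07  2.25 -2.28]
120.0 1.57 0 300 [-0.3   0.81  1.2   1.14  2.29 -2.17]
120.0 1.57 0.2 230 [-0.29  0.79  1.22  0.95  2.17 -2.29]
120.0 1.57 0.2 300 [-0.29  0.7   1.2   1.02  2.23 -2.18]
120.0 3.14 0 230 [-0.3   0.9   1.2   1.07  2.25 -0.71]
120.0 3.14 0 300 [-0.3   0.81  1.2   1.14  2.29 -0.6 ]
120.0 3.14 0.2 230 [-0.29  0.79  1.22  0.95  2.17 -0.71]
120.0 3.14 0.2 300 [-0.29  0.7   1.2   1.02  2.23 -0.61]
120.0 -1.57 0 230 [-0.3   0.9   1.2   1.07  2.25  0.86]
120.0 -1.57 0 300 [-0.3   0.81  1.2   1.14  2.29  0.97]
120.0 -1.57 0.2 230 [-0.29  0.79  1.22  0.95  2.17  0.86]
120.0 -1.57 0.2 300 [-0.29  0.7   1.2   1.02  2.23  0.96]
```

```bash
python3 - <<'E'
from h import *
np.set_printoptions(precision=2,suppress=True)
R=Rdown(1)
ctrl.gripper_to(85)
ctrl.move_ptp(GR+[0,0,260],R)
hit=ctrl.move_l(GR+[0,0,139],vel=90,threshold=8)
s=sensors.read_state();print(hit,s['eef_pos'],s['force'],s['t'])
if not hit:
    ctrl.gripper_to(0,force=70)
    s=sensors.read_state();print(s['eef_pos'],s['force'],s['grip_width'])
    hit=ctrl.move_l(GR+[0,0,320],vel=70)
    ctrl.hold(.3);s=sensors.read_state();print(s['eef_pos'],s['force'],s['grip_width'],s['t'])
p,d=grab('side','s1'); cv2.imwrite('pics/s1c.png',cv2.resize(p[130:380,200:450],None,fx=2.4,fy=2.4)[:,:,::-1])
E
```

```text
False [ 558.9  -193.29  139.86] [ 0.28  0.67 -0.57] 3.7583
[ 558.45 -193.09  139.2 ] [-0.16  0.66  0.34] 25.967265553187417
[ 558.26 -192.98  319.94] [ 0.82  0.18 -1.41] 26.195746775370594 7.3583
```

View pics/s1c.png

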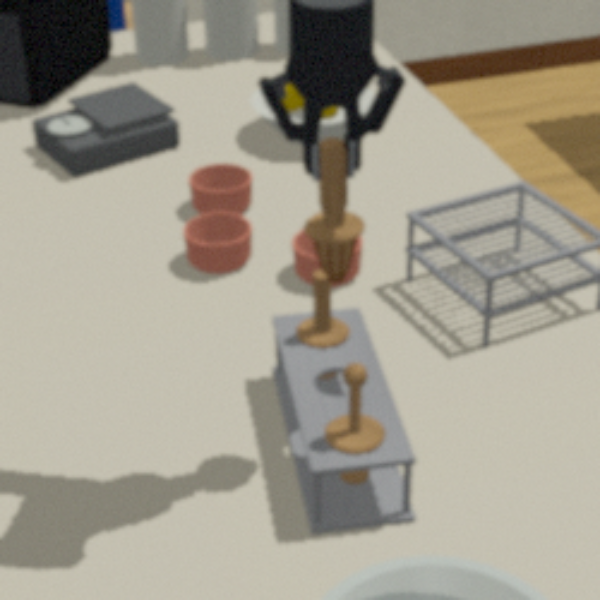

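The reamer is out and upright: its ridged head is visible at crop (335,245), and the other two utensils are still in the stand. Next I'll turn it level over the cup.

```bash
python3 - <<'E'
from h import *
np.set_printoptions(precision=2,suppress=True)
R=Rlev(np.pi/2,-np.pi/2); 
ctrl.move_ptp(CUP+[0,0,290]-89*R[:,2],R); ctrl.hold(.5)
s=sensors.read_state();print(s['q'],s['eef_pos'],s['grip_width'],s['t'],s['eef_rot'][:,2] if hasattr(s['eef_rot'],'shape') else s['eef_rot'])
p,d=grab('side','s2'); q,e=grab('top','t2')
P=cloud('top',e); x,y,z=P[...,0],P[...,1],P[...,2]
m=(z>240)&(z<345)&(abs(x-534)<60)&(y>120)&(y<320)
for a in range(130,290,10):
    k=m&(y>=a)&(y<a+10)
    if k.sum(): print(a,x[k].min(),x[k].max(),z[k].max())
print('cup proj',proj('top',[533.8,212.7,290]),proj('side',[533.8,212.7,290]))
im=np.zeros((600,800,3),np.uint8);im[:500,:400]=cv2.resize(p[130:330,220:380],None,fx=2.5,fy=2.5);im[:400,400:]=cv2.resize(q[150:310,170:330],(400,400))
cv2.imwrite('pics/s2c.png',im[:,:,::-1])
E
```

```text
[-0.49  0.53  1.72  1.25  1.95  0.83] [533.84 123.67 290.1 ] 26.055955345584003 9.0833 [-0.  1. -0.]
130 516.6560004431878 542.6521675934559 306.0458312901833
140 516.7725683591971 542.3299343844442 307.2717906383454
150 516.4155224376342 542.4408446177539 308.3010444784732
160 519.3938195718014 542.2914051744121 302.36036362739816
170 503.22979336970656 556.6809692125607 319.63811432529536
180 502.7781416493366 559.5513258939244 321.6585552934716
190 511.07794229302317 549.7433451396123 312.0850240001032
200 510.69220328753516 549.9741692155219 310.7704040509216
210 513.1596669707858 550.2696821411078 308.5754645935456
220 515.4988422936706 543.0505648154962 306.1104219258698
230 520.1437804782219 540.532881719887 299.57971615282327
240 525.6192937126286 538.6907827891698 295.7623385808779
cup proj [241.31 244.89] [285.66 153.03]
```

View pics/s2c.png

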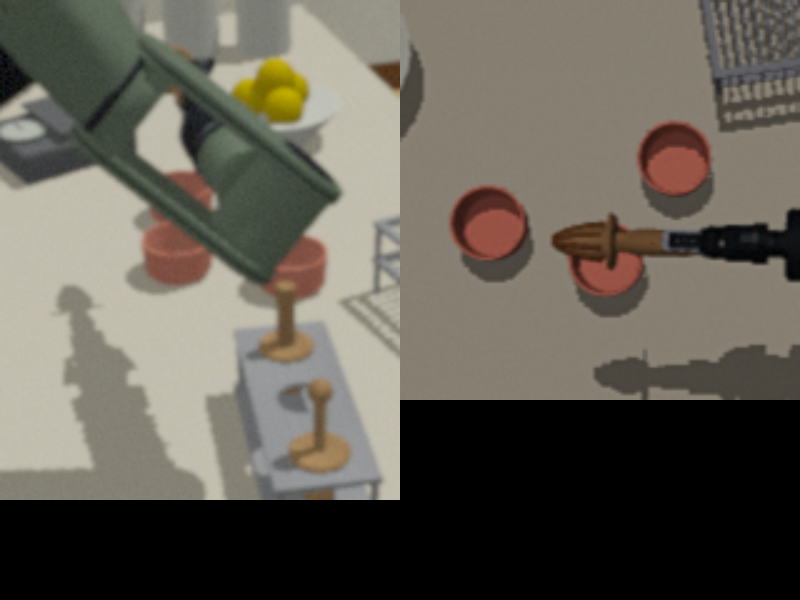

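```bash
python3 - <<'E'
from h import *
a=sensors.read_state();ctrl.hold(.5);s=sensors.read_state();print(s['grip_width'],np.abs(s['qvel']).max(),s['t'])
ctrl.finish_job()
E
```

```text
25.861235988490453 0.0013494322313118594 9.6833
the job is handed in; nothing more can be done
```

I gripped the reamer from above at its handle in the middle hole, lifted it straight out and turned it level over the nearest coral ramekin. I handed the job in at 9.7 s with the gripper still holding it.

- **Position:** the last top-camera depth put the middle of the ridged head at about (531, 211). The ramekin centre, measured at the start, was (534, 213), so they are about 3 mm apart.
- **Height and level:** the reamer's axis is about 290 mm above the counter and level to within a few degrees.
- **Grip:** the jaws read 25.9 mm, slightly under the nominal 28 mm handle. They stayed near 26 mm throughout, so the handle is firmly held. Joint speeds were about zero.
- **Other objects:** the last pictures show the muddler and dipper still in the stand and nothing touching the reamer. I did not re-measure the ramekin, pie dish or scale at the end. The arm stayed well above the ramekin, and no check failed or disagreed.

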